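# Set the bench length gauge to its marked stop

## Robot

A 7-joint arm with a two-finger parallel gripper is mounted at the origin on the work surface. World frame = base frame: x ahead of the robot, y to its left, z up, the work surface at z = 0. Lengths are in mm, angles in rad, forces in N, time in s.
With the tool pointing down it reaches from about 400 to 925 mm from the base axis. Payload 4.1 kg.
Tool frame: the origin (TCP) lies on the front face of the gripper's body, between the roots of the fingers; the fingertips stand 73 mm ahead of it and the grasp point (between the pads) lies 54 mm ahead of it (robot.grip_depth is the distance from the TCP to the grasp point, in mm); z points along the fingers, y is the line along which they close (so a half turn about z gives the same grasp; the last joint's range is limited). The gripper opens to 85 mm and grips with 20 to 120 N. Pads are 22 mm wide; open, the fingers measure 114 mm over their backs; the gripper's body (76 mm by 85 mm) begins 54 mm behind the grasp point. The pads swing forward as they close: fully open they stand 13 mm farther back than shut.
Start: joints at [1.104, 0.398, 0.045, 1.537, -0.019, 1.207, -0.051], TCP at [233.752, -606.542, 303.947] pointing down, gripper open.
Joint ranges: [-2.82, 2.82], [-0.49, 2.23], [-1.37, 1.46], [0, 2.46], [-1.36, 4.5], [0.23, 2], [-2.94, 2.94]. Speed limits (rad/s): [2.57, 2.57, 3.14, 3.14, 3.14, 3.14, 3.14].

## Interface

Orientations are given as a rotation vector (axis times angle).
In Python, from station import robot, vision, workorder gives the robot as it stands. The module is installed in compiled form; this text tells all that it offers.
- The arm moves only by the tool jog_arm, never from a script. Its argument "moves" is one flat list of numbers, 6 for each row, row after row: the shift along the tool's x, y, z as a fraction of full scale, then the turn, a rotation vector about the tool's x, y, z as a fraction of full scale. A call has 1 to 8 rows; each row is the pose to reach, as a shift and turn from the pose commanded when the call began, along the tool's axes at that moment; what a row does not reach only later rows make up. Full scale, the value 1, is 1000 mm for a shift and 45 degrees for a turn. A row lasts 1/10 s, in which the tool goes at most 50 mm and 8.59 degrees, less where a joint would pass 70% of its speed; a pose out of reach is approached as far as the arm can. A call with a number of a shift or a turn outside -1 to 1 is refused whole. A call with a gripper value outside its range is refused whole. "hand" is the opening, from 0 (shut) to 1 (fully open), set as the call begins (left out, the last holds). The fingers move at their own pace and stop on an object; the grip force is fixed at half the most. Time passes only in rows, so rows that repeat a pose let the fingers close. It gives the time, the measured TCP pose, the force, the opening and the grip force at its end, in the units of the state.
- robot.observe(): the state, without advancing time (a new reading comes with each control period).
- vision.capture(name): name is "scene" or "top"; returns a dict with "pixels" (420x560x3 uint8, red, green, blue), "fx", "fy", "cx", "cy" (pixels), "camera_from_world" (4x4, takes a point from world to camera coordinates). Camera axes: x right, y up, looking along -z (the intrinsics and any distortion apply to the point x, -y, -z); pixel columns grow to the right and rows downward; lengths in mm; the calibration is good to about 2 mm. A picture is of the moment at which its call begins. There is no depth.
- workorder.hand_in(): hands the job in; it is judged then, once.
The state is a dict: "time": time; "joint_positions": joint angles; "joint_vel": joint speeds; "tau": joint torques, N m; "tool_pos": TCP position; "eef_rot": TCP orientation; "force": force on the tool from outside, world axes, zero at the start; "wrist_torque": the same for the moment, N m; "gripper_width": finger opening in mm; "grasp_force": force on a finger pad.
Only numpy, scipy, OpenCV 4.12 (cv2) and the standard library are available. Lean on these libraries where they do the work, as an engineer would, in place of code of your own. Each camera call takes 0.05 s, during which the arm holds its last target. There are 200 camera calls.

## Task

Set the jeweller's length gauge: with the fingertips press down the plate in the middle of the sliding carriage to free its brake, and keeping it pressed push the carriage along the bar until it rests against the stop that has the pointer tongue. Then let the plate spring up so that the brake holds the carriage there. Only press and push: do not force the carriage along with the plate up, and leave the tin, sanding block, ring and pliers where they lie.

Things in the scene. Friction and masses are not known exactly. Their poses are not given: they have to be found in the camera images.
- gauge: Fixed length gauge on the bench: dark hardwood base 92 x 370 x 14 mm, over it a steel bar 22 mm wide along the gauge's y axis, the bar's top 44 mm above the bench. Origin: centre of the base's underside, on the bench; z up; y along the bar; x across it. Its ruled strips lie along both edges of the base.
- carriage (a joint): Where the aluminium carriage stands along the gauge's y axis, in m: 0 at the middle of the bar, growing towards the gauge's +y. While the plate is up the brake holds it fast (against some 25 to 35 N) and it must not be shoved hard; with the plate pressed it slides with 1 to 2 N.
- carriage_mid (a point): Centre of the carriage at the height of its cheek tops, 74 mm above the bench. The carriage is 70 mm long along the bar and 42 mm wide; at each end stands an upright cheek 10 mm thick, as wide as the carriage; between the cheeks is a pocket 50 mm long, open at the sides, with the press plate as its floor.
- plate (a joint): How far the press plate is pushed down, in m: about 0 when up, 0.006 fully down. A spring of 8 N at the start and 9.5 N fully down pushes it up; the brake is free once the plate is 3 mm or more down and grips again when the plate comes up.
- plate_top (a point): Centre of the press plate's upper face. The plate is dark steel, 44 mm along the bar, 36 mm across, in the middle of the carriage; up, its face is 62 mm above the bench, 12 mm below the cheek tops.
- marked_stop_mid (a point): Marked stop: steel block clamped on the bar, 26 mm along the bar and 52 mm across, with a pointed tongue 18 mm wide sticking out 57 mm from the block on the gauge's +x side. This point is over the bar at the middle of the block's top, 66 mm above the bench; a thumbscrew 16 mm across stands 8 mm above the block. It may be on either side of the carriage and does not move. When the carriage rests against it, carriage_mid is 48 mm from this point along the bar.
- plain_stop_mid (a point): Plain stop: the same block without a tongue, on the other side of the carriage; not to be used. Point as for the marked stop.
- tin: Round aluminium tin, 56 mm across, 22 mm high, loose. Origin: centre of its underside. Leave alone.
- sanding_block: Light wooden block 35 x 70 x 28 mm, loose. Origin: centre of its underside. Leave alone.
- ring: Brass finger ring lying flat, 24 mm across, 6 mm high, loose. Origin: centre of its underside. Leave alone.
- pliers: Small pliers with black handles lying on the bench, about 135 mm long along their x axis (jaws to +x), 46 mm wide, 12 mm high, loose. Origin: by the rivet, on the bench. Leave alone.

How it is judged:
By the outcome, as a careful person would: the job done as asked, in the order asked, and still so for the second after the job is handed in, with the robot touching nothing.
It also fails if it takes over 38 s, if anything falls off the work surface, if the arm or the gripper's body presses on something with over 40 N, if the wrist force passes 120 N, or if a joint passes its speed limit or range.

## Working session

There is one attempt and no reset: what is moved stays moved. The work goes in short steps, Python scripts to look and compute and a tool call to move; the robot and the scene stay as the last step left them, time stands still between calls to the robot, and variables do not carry over. Pictures are saved under pics/ and viewed, at most 10 in all, crops included, and the job is handed in when it is done.

Besides the shell and the picture viewer there is one more tool, called after ">>>" as name(argument=value, ...) on one line, values as JSON. jog_arm: Moves the arm, as the interface text tells. Its arguments: {"type":"object","properties":{"moves":{"type":"array","items":{"type":"number"}},"hand":{"type":"number"}},"required":["moves"]}

```bash
mkdir -p pics
python3 - <<'E'
from station import robot, vision
import cv2,json
for n in("scene","top"):
    c=vision.capture(n); cv2.imwrite(f"pics/{n}0.png",c["pixels"][:,:,::-1])
    print(n,c["fx"],c["fy"],c["cx"],c["cy"],c["camera_from_world"].tolist() if hasattr(c["camera_from_world"],'tolist') else c["camera_from_world"],[k for k in c])
s=robot.observe();print(s)
E
```

```text
scene 385.09097285452447 385.09097285452447 284.078648577207 217.09647476739897 [[-0.8627480156383653, 0.5054809693877157, 0.01244391814975887, 552.5323765923036], [-0.30118428742089354, -0.5335140099783943, 0.7903485472673069, 118.15409704623305], [0.40614515449877175, 0.6781237281968747, 0.6125310789939885, -981.4127267912357], [0.0, 0.0, 0.0, 1.0]] ['pixels', 'fx', 'fy', 'cx', 'cy', 'camera_from_world']
top 465.206142685898 465.206142685898 281.10775111910004 216.16807676304515 [[-0.029488449645679315, -0.9995650839728252, -0.0002724699857834197, -8.790284087648883], [0.9919987960488656, -0.02929870848702576, 0.12280054689859173, -623.2579427886171], [-0.12275512199128465, 0.00335090784582441, 0.9924313333634289, -1029.8805955367675], [0.0, 0.0, 0.0, 1.0]] ['pixels', 'fx', 'fy', 'cx', 'cy', 'camera_from_world']
{'time': 0.1, 'joint_positions': array([ 1.10399743,  0.39911695,  0.04499963,  1.53772786, -0.01870977,
        1.20690843, -0.05067214]), 'joint_vel': array([-1.54180416e-03, -5.79894351e-04,  6.68334178e-04, -2.23537284e-03,
       -1.27250567e-03, -5.33946300e-05,  6.85888729e-04]), 'tau': array([ 2.84617432e-03, -4.76262009e+01,  1.36979219e+00, -2.54951835e+01,
        1.20112149e-02,  5.06183438e-03,  1.90665821e-05]), 'tool_pos': array([ 233.61392263, -606.10332458,  302.97882488]), 'eef_rot': array([-3.08690910e+00, -5.74440677e-01,  6.48944047e-04]), 'force': array([-0.07028054,  0.12864916, -0.49473449]), 'wrist_torque': array([ 0.00534161, -0.00095667,  0.00618661]), 'grasp_force': 0.0, 'gripper_width': 85.2616236473043}
```

View pics/top0.png

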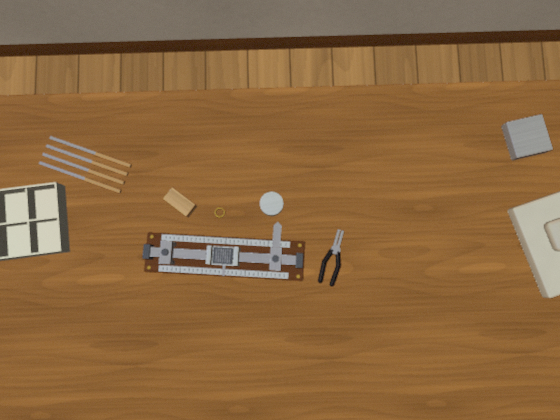

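View pics/scene0.png

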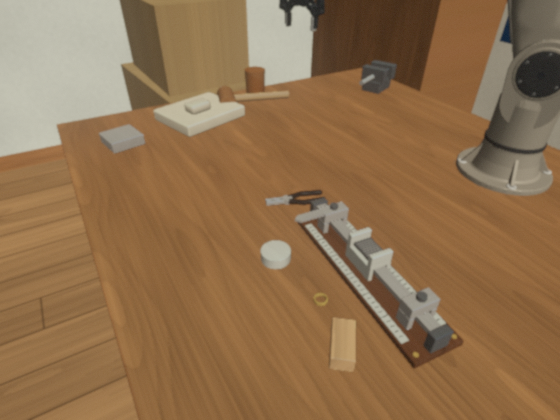

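The top view shows the gauge from (145,252) to (304,262), with the carriage at (222,256). The marked stop is at (276,258), its tongue pointing up to the tin at (271,203), and the plain stop is at (165,252). The scene view shows the same layout: carriage at (370,250), marked stop at (335,212).

```bash
cat > h.py <<'E'
import numpy as np
from station import robot, vision
import cv2
def ray(c,u,v,z):
    T=np.array(c["camera_from_world"]);R,t=T[:3,:3],T[:3,3]
    d=R.T@np.array([(u-c["cx"])/c["fx"],-(v-c["cy"])/c["fy"],-1.]);o=-R.T@t
    return o+d*(z-o[2])/d[2]
def proj(c,p):
    q=np.array(c["camera_from_world"])@np.r_[p,1]
    return c["cx"]+c["fx"]*q[0]/-q[2], c["cy"]-c["fy"]*q[1]/-q[2]
E
python3 - <<'E'
from h import *
c=vision.capture("top");im=c["pixels"][:,:,::-1].copy()
s=im[215:290,140:310];s=cv2.resize(s,None,fx=4.7,fy=4.7,interpolation=cv2.INTER_CUBIC)
c2=vision.capture("scene");im2=c2["pixels"][:,:,::-1]
s2=cv2.resize(im2[185:365,290:470],None,fx=3.2,fy=3.2,interpolation=cv2.INTER_CUBIC)
cv2.imwrite("pics/ct.png",s);cv2.imwrite("pics/cs.png",s2[:600])
hsv=cv2.cvtColor(im,cv2.COLOR_BGR2HSV)
for nm,(u0,u1,v0,v1),m in (("carr",(200,244,240,274),None),):
    g=im[v0:v1,u0:u1].min(2);m=(g>150).astype('uint8')
    n,l,st,ce=cv2.connectedComponentsWithStats(m)
    for i in range(1,n):
        if st[i,4]>4: print(st[i],ce[i]+[u0,v0],ray(c,*(ce[i]+[u0,v0]),74).round(1))
# red-dark base: low V
m=((hsv[...,2]<75)).astype('uint8');m[:225]=0;m[290:]=0;m[:,:135]=0;m[:,312:]=0
m=cv2.morphologyEx(m,cv2.MORPH_CLOSE,np.ones((25,25)))
k=max(cv2.findContours(m,0,2)[0],key=cv2.contourArea);r=cv2.minAreaRect(k);print(r)
for b in cv2.boxPoints(r): print(ray(c,*b,14).round(1))
for n,u,v,z in(("marked",276,258,74),("plain",165,252,74),("carr",222,256,74)): print(n,ray(c,u,v,z).round(1))
E
```

```text
[  0   0  44   5 153] [224.00653595 241.4379085 ] [565.9 100.4  74. ]
[  0   6  11  18 117] [205.93162393 254.48717949] [538.4 140.5  74. ]
[23  7  6  1  6] [225.5 247. ] [553.6  97.3  74. ]
[28  7 10 19 87] [234.77011494 256.68965517] [531.7  77.3  74. ]
[40 17  4  4  6] [242.         258.16666667] [528.   61.5  74. ]
[12 23 10  2 11] [216.09090909 263.90909091] [517.2 118.5  74. ]
[  0  24  44  10 204] [220.01470588 270.78431373] [501.9 110.1  74. ]
((161.45538330078125, 252.30308532714844), (26.23731803894043, 22.077068328857422), 3.1798300743103027)
[526.4 285.3  14. ]
[577.5 282.8  14. ]
[572.3 221.6  14. ]
[521.2 224.5  14. ]
marked [526.2 -13.1  74. ]
plain [546.5 230.4  74. ]
carr [534.1 105.3  74. ]
```

View pics/ct.png

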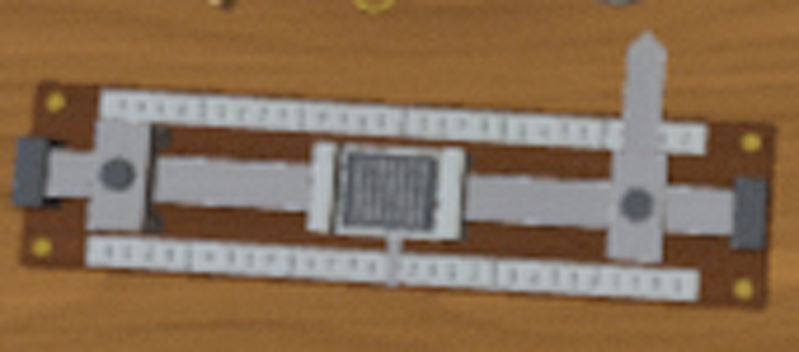

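View pics/cs.png

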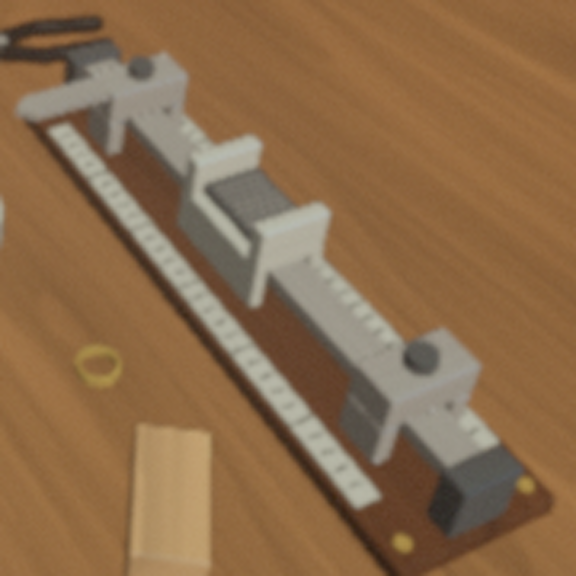

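The crops confirm it. In the top crop the cheeks are at (321,187) and (453,194), the plate at (390,191) and the thumbscrews at (118,175) for plain and (637,205) for marked. The brass pins are at (55,102), (41,247), (751,142) and (743,289).

Run:
```python
from h import *
c=vision.capture("top");c2=vision.capture("scene")
f=lambda u,v,z:ray(c,140+(u+.5)/4.7-.5,215+(v+.5)/4.7-.5,z)
P=[f(*q,14) for q in((55,102),(41,247),(751,142),(743,289))]
g=np.mean(P,0);ax=(P[0]+P[1]-P[2]-P[3]);ax/=np.linalg.norm(ax);print("pin ctr",g.round(1),ax.round(4),"yaw",np.arctan2(-ax[0],ax[1]))
A=f(118,175,74);B=f(637,205,74);C1=f(321,187,74);C2=f(453,194,74);pl=f(390,191,62)
for n,p in(("plain",A),("marked",B),("c1",C1),("c2",C2),("plate",pl)):print(n,p.round(1),"along",(p-g)@ax)
# scene view: cheek top edge corners
h=lambda u,v,z:ray(c2,290+(u+.5)/3.2-.5,185+(v+.5)/3.2-.5,z)
for n,q in(("m screw",(141,68,74)),("p screw",(422,357,74)),("plate",(251,196,62)),("cheek- top",(226,156,74)),("cheek+ top",(294,218,74))):
    p=h(*q);print(n,p.round(1),(p-g)@ax)
s=robot.observe();from scipy.spatial.transform import Rotation as R
print(R.from_rotvec(s["eef_rot"]).as_matrix().round(3))
```

```text
pin ctr [536.3 108.   14. ] [0.0877 0.9961 0.    ] yaw -0.0878561167441862
plain [546.9 231.1  74. ] along 123.55009324627272
marked [525.7 -11.2  74. ] along -119.65616980386581
c1 [538.5 136.2  74. ] along 28.312463444151994
c2 [533.4  74.6  74. ] along -33.51793173954481
plate [536.2 105.5  62. ] along -2.492249782941874
m screw [528.9  -7.   74. ] -115.2145818474749
p screw [549.5 234.2  74. ] 126.94288820822814
plate [535.7 102.9  62. ] -5.112846939685032
cheek- top [536.7  80.8  74. ] -27.059503816943813
cheek+ top [537.8 136.1  74. ] 28.15059924398377
[[ 0.933  0.36  -0.   ]
 [ 0.36  -0.933  0.001]
 [-0.    -0.001 -1.   ]]
```

>>> jog_arm(moves=[0.02,-0.02,0,0,0,0.04,0.05,-0.052,0,0,0,0.1,0.084,-0.087,0,0,0,0.18,0.118,-0.122,0,0,0,0.26,0.152,-0.157,0,0,0,0.34,0.186,-0.192,0,0,0,0.42,0.22,-0.227,0,0,0,0.5,0.254,-0.262,0,0,0,0.58], hand=0)

```text
time: 1.1
tool_pos: [377.0, -268.8, 304.2]
eef_rot: [3.138, -0.142, 0.001]
force: [1.5, 0.1, 1.1]
gripper_width: 0.1
grasp_force: 0.0
```

```bash
cat >> h.py <<'E'
from scipy.spatial.transform import Rotation as Rn
def to(p):
    s=robot.observe();M=Rn.from_rotvec(s["eef_rot"]).as_matrix()
    W=np.array([[.9961,-.0877,0],[-.0877,-.9961,0],[0,0,-1]]).T
    print(s["time"],s["tool_pos"].round(1),s["force"].round(2),s["gripper_width"],"shift m",(M.T@(np.array(p)-s["tool_pos"])/1000).round(4),"turn",(Rn.from_matrix(M.T@W).as_rotvec()/np.pi*4).round(4))
E
python3 -c "
from h import *
to([536,104.5,200])"
```

```text
1.1 [ 377.  -268.8  304.2] [1.51 0.13 1.08] 0.05637323352699463 shift m [ 0.1246 -0.3862  0.1041] turn [ 0.0008 -0.001  -0.0034]
```

>>> jog_arm(moves=[0.016,-0.048,0,0,0,0,0.032,-0.097,0,0,0,0,0.048,-0.145,0,0,0,0,0.064,-0.193,0,0,0,0,0.08,-0.241,0.01,0,0,0,0.095,-0.29,0.03,0,0,0,0.11,-0.338,0.055,0,0,0,0.12,-0.37,0.08,0,0,0])

```text
time: 1.9
tool_pos: [527.4, 83.9, 228.5]
eef_rot: [-3.138, 0.137, -0.005]
force: [0.2, -0.5, -0.6]
gripper_width: -0.2
grasp_force: 0.0
```

>>> jog_arm(moves=[0.003,-0.012,0.016,0,0,0,0.004,-0.015,0.024,0,0,0,0.004,-0.015,0.024,0,0,0])

```text
time: 2.2
tool_pos: [530.7, 95.7, 203.0]
eef_rot: [3.138, -0.137, -0.004]
force: [-0.6, -0.4, -0.4]
gripper_width: -0.1
grasp_force: 0.0
```

```bash
python3 -c "
from h import *
to([536,104.5,155])
c=vision.capture('top');c2=vision.capture('scene')
a=cv2.resize(c['pixels'][200:290,170:290,::-1],None,fx=3.3,fy=3.3,interpolation=2)
b=cv2.resize(c2['pixels'][160:320,300:460,::-1],None,fx=2.5,fy=2.5,interpolation=2)
o=np.zeros((400,800,3),'uint8');o[:a.shape[0],:a.shape[1]]=a;o[:,400:]=b
cv2.imwrite('pics/n.png',o)"
```

```text
2.2 [530.7  95.7 203. ] [-0.55 -0.38 -0.35] -0.08851530370500015 shift m [ 0.0046 -0.0093  0.0479] turn [0.0015 0.0031 0.0005]
```

View pics/n.png

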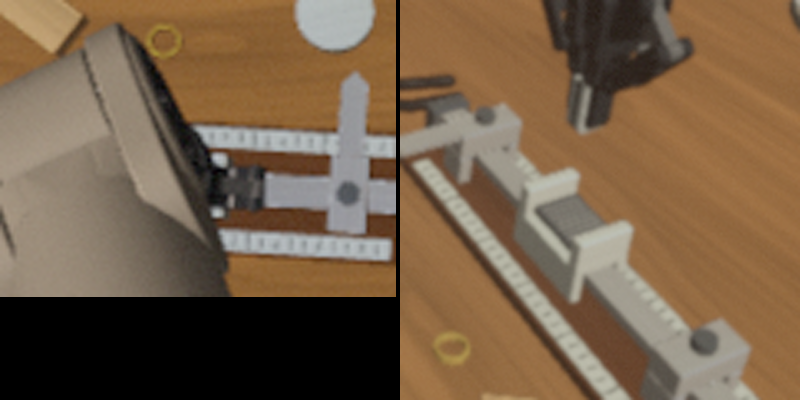

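The picture shows the closed fingers above the carriage (scene half at (590,110)), with the pocket clear. I'll go just above the cheek tops.

>>> jog_arm(moves=[0.002,-0.005,0.015,0,0,0,0.005,-0.009,0.035,0,0,0,0.005,-0.009,0.048,0,0,0,0.005,-0.009,0.048,0,0,0,0.005,-0.009,0.048,0,0,0])

```text
time: 2.8
tool_pos: [537.1, 104.2, 156.0]
eef_rot: [3.138, -0.139, -0.0]
force: [0.7, -0.5, -0.4]
gripper_width: -0.1
grasp_force: 0.0
```

```bash
python3 -c "
from h import *
to([536,104.5,135])
c=vision.capture('top');c2=vision.capture('scene')
a=cv2.resize(c['pixels'][200:290,170:290,::-1],None,fx=3.3,fy=3.3,interpolation=2)
b=cv2.resize(c2['pixels'][210:310,320:420,::-1],None,fx=4,fy=4,interpolation=2)
o=np.zeros((400,800,3),'uint8');o[:a.shape[0],:a.shape[1]]=a;o[:,400:]=b
cv2.imwrite('pics/n2.png',o)
t=robot.observe()['tool_pos']
u,v=proj(c2,t-[0,0,73]);print('tip in crop',400+(u-320)*4,(v-210)*4)"
```

```text
2.8 [537.1 104.2 156. ] [ 0.7  -0.48 -0.43] -0.1113983563122959 shift m [-0.0011 -0.0002  0.021 ] turn [ 0.0005  0.0003 -0.0007]
tip in crop 598.9470743235977 108.4788039496832
```

View pics/n2.png

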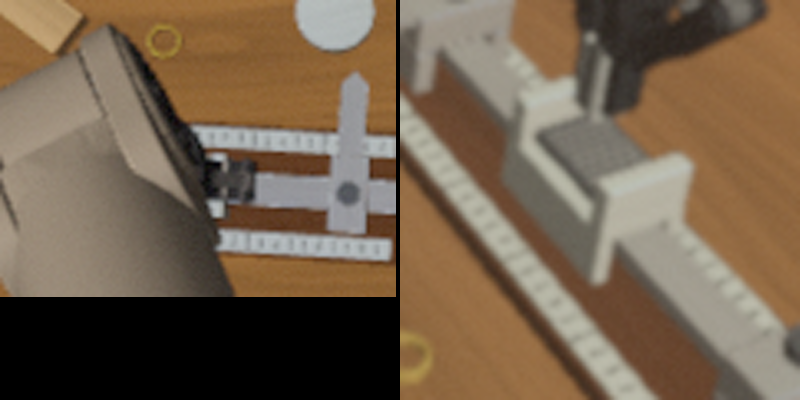

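The fingertips hang over the pocket (scene half, tip at about (605,110), plate at (597,148)). Descending in small steps while watching the force.

>>> jog_arm(moves=[-0.001,0,0.01,0,0,0,-0.001,0,0.016,0,0,0,-0.001,0,0.018,0,0,0,-0.001,0,0.018,0,0,0])

```text
time: 3.3
tool_pos: [535.8, 104.7, 137.5]
eef_rot: [3.138, -0.138, -0.002]
force: [-0.2, 0.2, 0.5]
gripper_width: 0.1
grasp_force: 0.0
```

>>> jog_arm(moves=[0,0,0.001,0,0,0,0,0,0.003,0,0,0,0,0,0.003,0,0,0])

```text
time: 3.6
tool_pos: [536.1, 104.8, 134.9]
eef_rot: [3.138, -0.138, -0.0]
force: [-0.0, -0.1, -0.6]
gripper_width: 0.1
grasp_force: 0.0
```

>>> jog_arm(moves=[0,0,0.001,0,0,0,0,0,0.002,0,0,0,0,0,0.002,0,0,0])

```text
time: 3.9
tool_pos: [536.3, 104.8, 133.4]
eef_rot: [3.138, -0.138, 0.0]
force: [-1.0, -1.1, 4.2]
gripper_width: -0.1
grasp_force: 2.1
```

>>> jog_arm(moves=[0,0,0.001,0,0,0,0,0,0.003,0,0,0,0,0,0.003,0,0,0])

```text
time: 4.2
tool_pos: [536.3, 104.9, 130.8]
eef_rot: [3.138, -0.138, 0.001]
force: [-3.1, 0.1, 8.2]
gripper_width: 0.2
grasp_force: 4.3
```

>>> jog_arm(moves=[0,0,0.001,0,0,0,0,0,0.002,0,0,0,0,0,0.002,0,0,0])

```text
time: 4.5
tool_pos: [536.4, 104.9, 128.9]
eef_rot: [3.138, -0.138, 0.001]
force: [-2.9, -0.1, 9.6]
gripper_width: 0.1
grasp_force: 4.5
```

>>> jog_arm(moves=[0,0,0.001,0,0,0,0,0,0.001,0,0,0,0,0,0.001,0,0,0])

```text
time: 4.8
tool_pos: [536.4, 105.3, 128.6]
eef_rot: [3.138, -0.137, 0.001]
force: [-3.4, 0.1, 12.3]
gripper_width: -0.1
grasp_force: 6.4
```

The plate has bottomed. Now sliding along tool +y.

>>> jog_arm(moves=[0,0.002,0,0,0,0,0,0.005,0,0,0,0,0,0.008,0,0,0,0,0,0.011,0,0,0,0,0,0.014,0,0,0,0,0,0.017,0,0,0,0,0,0.02,0,0,0,0,0.02,0,0,0,0])

```text
invalid input at $.moves: expected a multiple of 6 numbers
```

```bash
python3 -c "
from h import *
to([529.5,40,128])
c2=vision.capture('scene')
b=cv2.resize(c2['pixels'][170:320,290:440,::-1],None,fx=4,fy=4,interpolation=2)
cv2.imwrite('pics/n3.png',b)"
```

```text
4.8 [536.4 105.3 128.6] [-3.37  0.09 12.29] -0.061201101228543234 shift m [-0.0012  0.0657  0.0006] turn [ 0.0001 -0.0008  0.0004]
```

View pics/n3.png

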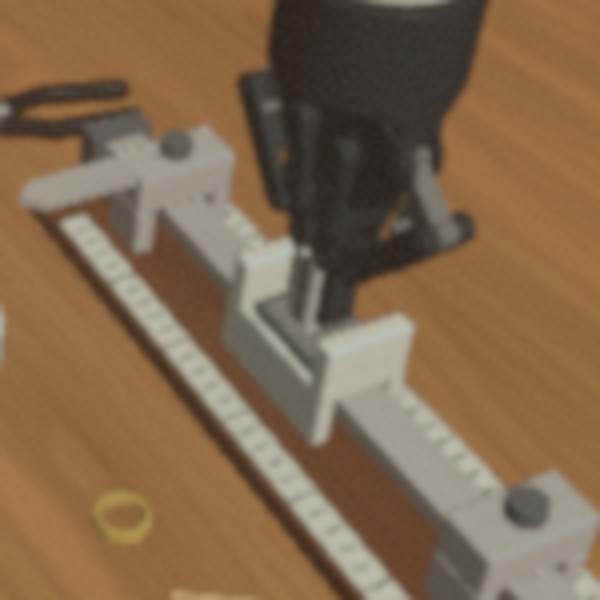

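That call was refused for a malformed list, so nothing moved. The picture shows the fingers on the plate in mid-pocket at about (315,315). Repeating the slide with the list corrected.

>>> jog_arm(moves=[0,0.002,0,0,0,0,0,0.005,0,0,0,0,0,0.008,0,0,0,0,0,0.011,0,0,0,0,0,0.014,0,0,0,0,0,0.017,0,0,0,0,0,0.02,0,0,0,0,0,0.02,0,0,0,0])

```text
time: 5.65
tool_pos: [534.7, 85.4, 128.6]
eef_rot: [-3.138, 0.138, -0.001]
force: [-4.2, 0.0, 12.3]
gripper_width: 0.0
grasp_force: 6.4
```

>>> jog_arm(moves=[0,0.003,0,0,0,0,0,0.007,0,0,0,0,0,0.011,0,0,0,0,0,0.015,0,0,0,0,0,0.019,0,0,0,0,0,0.023,0,0,0,0,0,0.027,0,0,0,0,0,0.03,0,0,0,0])

```text
time: 6.45
tool_pos: [532.1, 55.8, 128.6]
eef_rot: [-3.138, 0.137, -0.001]
force: [-4.1, 1.1, 12.0]
gripper_width: -0.1
grasp_force: 6.4
```

```bash
python3 -c "
from h import *
to([529.5,37,128])
c2=vision.capture('scene')
b=cv2.resize(c2['pixels'][170:320,290:440,::-1],None,fx=4,fy=4,interpolation=2)
cv2.imwrite('pics/n4.png',b)"
```

```text
6.45 [532.1  55.8 128.6] [-4.15  1.1  11.99] -0.10800044440387493 shift m [-0.0009  0.019   0.0006] turn [-0.0009 -0.001   0.0006]
```

View pics/n4.png

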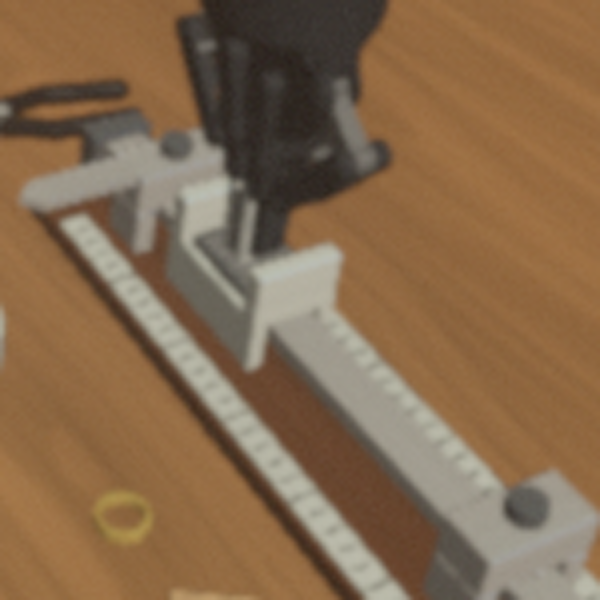

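The carriage (now at about (250,270)) moves with the fingers, with a gap of about 17 mm left to the marked stop. Continuing slowly.

>>> jog_arm(moves=[0,0.002,0,0,0,0,0,0.005,0,0,0,0,0,0.008,0,0,0,0,0,0.011,0,0,0,0,0,0.013,0,0,0,0,0,0.013,0,0,0,0])

```text
time: 7.1
tool_pos: [530.9, 42.5, 128.6]
eef_rot: [-3.139, 0.138, -0.001]
force: [-3.4, -0.7, 12.9]
gripper_width: -0.1
grasp_force: 6.6
```

>>> jog_arm(moves=[0,0.001,0,0,0,0,0,0.002,0,0,0,0,0,0.003,0,0,0,0,0,0.003,0,0,0,0])

```text
time: 7.5
tool_pos: [530.7, 39.9, 128.6]
eef_rot: [-3.138, 0.137, -0.001]
force: [-3.7, 0.8, 12.8]
gripper_width: -0.1
grasp_force: 6.5
```

>>> jog_arm(moves=[0,0.001,0,0,0,0,0,0.002,0,0,0,0,0,0.002,0,0,0,0])

```text
time: 7.8
tool_pos: [530.5, 37.9, 128.6]
eef_rot: [-3.138, 0.137, -0.001]
force: [-3.8, 1.0, 11.8]
gripper_width: 0.4
grasp_force: 6.5
```

>>> jog_arm(moves=[0,0.001,0,0,0,0,0,0.002,0,0,0,0,0,0.002,0,0,0,0])

```text
time: 8.1
tool_pos: [530.4, 35.8, 128.6]
eef_rot: [-3.138, 0.137, -0.001]
force: [-4.0, 0.1, 13.4]
gripper_width: 0.1
grasp_force: 6.5
```

>>> jog_arm(moves=[0,0.001,0,0,0,0,0,0.002,0,0,0,0,0,0.002,0,0,0,0])

```text
time: 8.4
tool_pos: [530.3, 35.4, 128.6]
eef_rot: [-3.136, 0.136, -0.002]
force: [-4.0, 3.8, 11.9]
gripper_width: 0.1
grasp_force: 6.1
```

>>> jog_arm(moves=[0,0.001,0,0,0,0,0,0.002,0,0,0,0,0,0.002,0,0,0,0])

```text
time: 8.7
tool_pos: [530.2, 35.1, 128.6]
eef_rot: [-3.134, 0.134, -0.003]
force: [-3.8, 7.0, 11.3]
gripper_width: -0.0
grasp_force: 5.6
```

The carriage is against the stop: it stopped at y ≈ 35.4 and the force is building. Lifting straight up while still lightly pushed.

>>> jog_arm(moves=[0,0,-0.002,0,0,0,0,0,-0.004,0,0,0,0,0,-0.007,0,0,0,0,0,-0.01,0,0,0,0,0,-0.016,0,0,0,0,0,-0.03,0,0,0,0,0,-0.05,0,0,0,0,0,-0.08,0,0,0])

```text
time: 9.5
tool_pos: [528.7, 30.5, 207.2]
eef_rot: [3.138, -0.138, -0.004]
force: [0.4, -0.6, -0.3]
gripper_width: -0.2
grasp_force: 0.0
```

>>> jog_arm(moves=[0,0,-0.04,0,0,0,0,-0.02,-0.08,0,0,0,0,-0.06,-0.1,0,0,0,0,-0.1,-0.1,0,0,0,0,-0.14,-0.1,0,0,0,0,-0.17,-0.1,0,0,0,0,-0.18,-0.1,0,0,0,0,-0.18,-0.1,0,0,0])

```text
time: 10.3
tool_pos: [545.2, 211.5, 307.5]
eef_rot: [-3.139, 0.134, -0.0]
force: [0.3, -0.5, -0.6]
gripper_width: 0.1
grasp_force: 0.0
```

```bash
python3 -c "
from h import *
to([529.5,37,128])
c=vision.capture('top');c2=vision.capture('scene')
a=cv2.resize(c['pixels'][200:290,200:300,::-1],None,fx=4,fy=4,interpolation=2)
b=cv2.resize(c2['pixels'][180:280,290:390,::-1],None,fx=4,fy=4,interpolation=2)
o=np.zeros((400,800,3),'uint8');o[:a.shape[0],:400]=a;o[:,400:]=b
cv2.imwrite('pics/n5.png',o)"
```

```text
10.3 [545.2 211.5 307.5] [ 0.29 -0.52 -0.62] 0.09463408956494757 shift m [-0.0008  0.1752  0.1794] turn [-0.0003 -0.0002  0.0034]
```

View pics/n5.png

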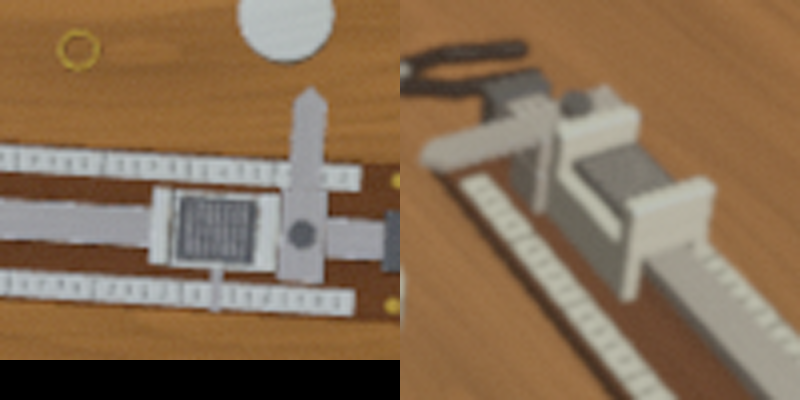

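The carriage centre is at (216,230) and the stop's screw at (302,235), about 47 mm apart, so they are in contact. The plate is up and the other objects haven't moved.

```bash
python3 -c "
from station import workorder
print(workorder.hand_in())"
```

```text
the job is handed in; nothing more can be done
None
```

The job is handed in: the carriage rests against the marked stop with the plate up, the arm is clear of everything, and it took about 10 s; the interface gave no verdict back.

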